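# Press the keeper plate flat and start the crank bolt

## Robot

A 6-joint arm with a two-finger parallel gripper is mounted at the origin on the work surface. World frame = base frame: x ahead of the robot, y to its left, z up, the work surface at z = 0. Lengths are in m, angles in degrees, forces in N, time in s.
With the tool pointing down it reaches from about 0.35 to 0.975 m from the base axis. Payload 7.1 kg.
Tool frame: the origin (TCP) lies on the centre line of the jaws, within the pads' length; the fingertips stand 17 mm ahead of it and the grasp point (between the pads) lies 2 mm behind it; z points along the fingers, y is the line along which they close (so a half turn about z gives the same grasp; the last joint's range is limited). The gripper opens to 88 mm and grips with 3 to 60 N. Pads are 20 mm wide; open, the fingers measure 115 mm over their backs; the gripper's body (75 mm by 178 mm) begins 61 mm behind the grasp point.
Start: joints at [-75.459, 24.242, 93.386, -0, 62.372, -1.089], TCP at [0.168, -0.602, 0.203] pointing down, gripper open.
Joint ranges: [-172.04, 172.04], [-51.8, 120.97], [4.93, 147.93], [-75.15, 255.16], [6.16, 154.13], [-145.62, 145.62]. Speed limits (degrees/s): [136.94, 136.94, 172.46, 180, 180, 180].

## Interface

Orientations are given as a 3x3 rotation matrix whose columns are the frame's x, y, z axes.
In Python, from plant import env, viewer gives the robot as it stands.
- The arm moves only by the tool apply_moves, never from a script. Its argument "commands" is a list of rows, each an object with "linear": the shift along the tool's x, y, z in units of 25 mm (1.0 is 25 mm), a list of three; "yaw": the turn about the tool's z in units of 5 degrees (1.0 is 5 degrees); "jaw": the finger opening in mm, from 0 to 87.8. A call has 1 to 20 rows; each row is the pose to reach, as a shift and turn from the pose commanded when the call began, along the tool's axes at that moment; what a row does not reach only later rows make up. A row lasts 1/12 s, in which the tool goes at most 41.7 mm and 7.16 degrees, less where a joint would pass 70% of its speed; a pose out of reach is approached as far as the arm can. A call with a gripper value outside its range is refused whole. The fingers move at their own pace and stop on an object; "newtons" is the grip in N (left out, the last holds). Time passes only in rows, so rows that repeat a pose let the fingers close. It gives the time, the measured TCP pose, the force, the opening and the grip force at its end, in the units of the state.
- env.read_state(): the state, without advancing time (a new reading comes with each control period).
- viewer.snapshot(name): name is "scene" or "top"; returns a dict with "color" (480x640x3 uint8, red, green, blue), "vfov" (degrees; the focal length in pixels is half the picture's height over the tangent of half this angle, whatever the lens; pixels are square), "cx", "cy" (the principal point, pixels), "distortion" ([k1, k2, p1, p2, k3] as OpenCV has them; the pictures are not rectified), "R" (3x3) and "t" (3): a world point X has camera coordinates R X + t. Camera axes: x right, y down, z forward; pixel columns grow to the right and rows downward; lengths in m; the calibration is good to about 2 mm. A picture is of the moment at which its call begins. There is no depth.
- env.hand_in(): hands the job in; it is judged then, once.
The state is a dict: "time": time; "joints": joint angles; "qvel": joint speeds; "effort": joint torques, N m; "tool_pos": TCP position; "orientation": TCP orientation; "ft_force": force on the tool from outside, world axes, zero at the start; "moment": the same for the moment, N m; "width": finger opening in m; "grip_force": force on a finger pad.
Only numpy, scipy, OpenCV 4.12 (cv2) and the standard library are available. Lean on these libraries where they do the work, as an engineer would, in place of code of your own. Each camera call takes 0.05 s, during which the arm holds its last target. There are 200 camera calls.

## Task

On the latch-gate stand, press the proud end of the steel keeper plate down until the plate lies flat on the deck, then take the crank bolt by its black knob, turn it backward (counter-clockwise from above) until it drops into the start of its thread, and from there turn it forward (clockwise) one full turn. Finish while still gripping the knob: the program ends holding the started bolt still there, plate still flat, and the other things on the shelf left where they are.

Things in the scene. Friction and masses are not known exactly. Their poses are not given: they have to be found in the camera images.
- stand: Blue stand fixed on the shelf, 130 (x) x 230 (y) mm, deck 24 mm high. Origin on the shelf under the plate-and-bolt line; y runs from the plate's free end to the bolt, x to the rack. On the deck: brass threaded boss, 40 mm diameter, 30 mm high, vertical axis at x 0, y +55 mm; slotted rack at x +62 mm with three steel latch gates at y -84, -50, -16 mm, up to 38 mm above the deck.
- plate: Loose steel keeper plate, 65 (x) x 150 (y) x 6 mm, 0.35 kg; its +y end is forked round the boss. Origin in its underside, 70 mm from its -y end; z is normal to its face. At the start the free -y end stands 11 mm proud (5 degrees) on a stiff brass pin, which yields to a push of 5 to 8 N and stays down. Pressed home it lies flat on the deck, upper face 30 mm above the shelf.
- plate_press (a point): Red dot on the plate's upper face near its free end, right over the support pin (55 mm from the plate's origin along its -y): the place to push down.
- plate_seat (a point): Point on the stand's deck (24 mm above the shelf) where the plate's origin lies when the plate is flat home.
- bolt_hub (a point): Top of the red crank hub (28 mm diameter), on the vertical bolt axis; 86 mm above the shelf at the start. At the thread start the bolt drops 8 mm by its own weight; from there it goes down 8 mm more per forward (clockwise) turn.
- knob_grip (a point): Grip point of the crank's black knob: an upright cylinder, 24 mm diameter, 38 mm high, 45 mm from the bolt axis. The point is on its axis, 15 mm below its top, 110 mm above the shelf at the start. The red arm, 22 mm wide, lies 1 mm under the knob.
- knob: The same knob; origin in its lower end. It spins freely on its pin, so a gripper of constant heading can lead it round the circle. It also slides freely up its pin by up to 22 mm, so holding it at constant height does not keep the bolt from going down.
- crank (a joint): Angle of the crank bolt, rad: grows backward (counter-clockwise from above), falls forward, counts through full turns; its zero is only a mark. The thread start lies an unknown 0.4 to 2.1 rad backward of the start; 0.4 rad beyond the edge of the drop is a hard stop. Forward before the drop, the bolt jams. Turning takes 1 to 2 N at the knob.
- swivel_hook: Bystander, to be left alone: squat yellow swivel crane hook lying flat, about 165 x 100 x 46 mm. Origin under its middle.
- gauge_ring: Bystander, to be left alone: brass go-gauge ring, 64 mm outside, 14 mm high. Origin under its middle.
- bumper: Bystander, to be left alone: black rubber bumper block, 60 x 45 x 40 mm. Origin under its middle.
- caliper_case: Bystander, to be left alone: orange plastic dial caliper case, 235 x 85 x 26 mm. Origin under its middle.
- torch: Bystander, to be left alone: black pocket torch, 115 mm long, 33 mm high. Origin under its middle.
- shackle_pin: Bystander, to be left alone: steel shackle pin with a green head, 100 mm long, 24 mm high. Origin under its middle.

How it is judged (in metres and radians):
On the way, in this order (a step that is already met when the one before it is completed fails the run):
1. the keeper plate is pressed flat on the deck (angle between plate's own z axis and vertical below 0.025 rad and distance between plate and plate_seat below 0.008 m), for 0.2 s.
2. turned backward, the bolt drops into the thread start (all of step 1 and z of bolt_hub in the frame of stand below 0.08 m and value of joint crank above 0.9 rad), for 0.05 s.
At the end, for the whole second after the job is handed in: Plate flat (within 0.025 rad, 8 mm of its seat); bolt turned forward one turn from the drop (within half a radian), at least 12 mm lower than at the start, and still (under 0.15 rad/s); fingers still grip the knob (over 2 N, grasp point within 35 mm of the grip point) (all of step 1 and value of joint crank between -5.4 and -4.25 rad and z of bolt_hub in the frame of stand below 0.074 m and velocity of joint crank between -0.15 and 0.15 rad/s and contact force between the fingers and knob above 2 N and distance between the grasp point and knob_grip below 0.035 m); the arm keeps its last pose, push and grip.
It fails at once if a bystander is shifted by more than 30 mm (distance of any of swivel_hook, gauge_ring, bumper, caliper_case, torch, shackle_pin from where it was at the start of the episode above 0.03 m).
It also fails if it takes over 61 s, if anything falls off the work surface, if the arm or the gripper's body presses on something with over 40 N, if the wrist force passes 120 N, or if a joint passes its speed limit or range.

## Working session

There is one attempt and no reset: what is moved stays moved. The work goes in short steps, Python scripts to look and compute and a tool call to move; the robot and the scene stay as the last step left them, time stands still between calls to the robot, and variables do not carry over. Pictures are saved under pics/ and viewed, at most 10 in all, crops included, and the job is handed in when it is done.

Besides the shell and the picture viewer there is one more tool, called after "Request:" in YAML: its name, and indented under it one key for each argument. apply_moves: Moves the arm, as the interface text tells. Its arguments: {"type":"object","properties":{"commands":{"type":"array"},"newtons":{"type":"number"}},"required":["commands"]}

```bash
mkdir -p pics
cat > h.py <<'E'
import numpy as np, cv2
from plant import env, viewer
def snap(name,fn,crop=None,scale=1):
    d=viewer.snapshot(name); im=d["color"][:,:,::-1]
    if crop: x0,y0,x1,y1=crop; im=im[y0:y1,x0:x1]
    if scale!=1: im=cv2.resize(im,None,fx=scale,fy=scale,interpolation=cv2.INTER_CUBIC)
    cv2.imwrite("pics/"+fn,im); d.pop("color"); np.save("cal_"+name+".npy",d,allow_pickle=True); return d
def cal(name):
    d=np.load("cal_"+name+".npy",allow_pickle=True).item()
    f=240/np.tan(np.radians(d["vfov"])/2); K=np.array([[f,0,d["cx"]],[0,f,d["cy"]],[0,0,1]])
    return K,np.array(d["distortion"],float),np.array(d["R"]),np.array(d["t"])
def at_z(name,uv,z):
    K,D,R,t=cal(name); p=cv2.undistortPoints(np.array([[uv]],float),K,D)[0,0]
    C=-R.T@t; r=R.T@np.array([p[0],p[1],1]); return C+r*(z-C[2])/r[2]
def proj(name,X):
    K,D,R,t=cal(name); return cv2.projectPoints(np.array(X,float).reshape(-1,1,3),cv2.Rodrigues(R)[0],t,K,D)[0][:,0]
E
python3 - <<'E'
from h import *
snap("scene","s0.png"); snap("top","t0.png"); print(env.read_state())
for n in("scene","top"): print(n,cal(n), -cal(n)[2].T@cal(n)[3])
E
```

```text
{'time': 0.1, 'joints': array([-7.54590736e+01,  2.42798637e+01,  9.34244531e+01,  2.87455803e-03,
        6.23750016e+01, -1.09023924e+00]), 'qvel': array([ 0.0713959 , -0.04460203, -0.12773923, -0.15323349,  0.00045375,
       -0.02401414]), 'effort': array([-1.94054919e-03, -5.45614243e+01, -2.74324554e+01,  6.44418458e-02,
        1.87968073e-02, -3.07324069e-05]), 'tool_pos': array([ 0.1682939 , -0.60137683,  0.20249936]), 'orientation': array([[ 9.63022434e-01,  2.69421043e-01, -3.04547502e-04],
       [ 2.69421206e-01, -9.63021489e-01,  1.35118304e-03],
       [ 7.07513544e-05, -1.38327113e-03, -9.99999041e-01]]), 'ft_force': array([ 0.08869153, -0.58056151,  0.24357126]), 'moment': array([ 0.01206475,  0.01982278, -0.03067034]), 'grip_force': 0.0, 'width': 0.08781816666146763}
scene (array([[590.59417016,   0.        , 323.42281893],
       [  0.        , 590.59417016, 231.80320061],
       [  0.        ,   0.        ,   1.        ]]), array([-0.15287204,  0.        ,  0.        ,  0.        ,  0.        ]), array([[-0.53450058,  0.84489684, -0.02141173],
       [ 0.4401037 ,  0.25661229, -0.8604992 ],
       [-0.72153854, -0.4693607 , -0.50900164]]), array([ 0.31049508, -0.17560199,  1.74770932])) [1.50428252 0.60303139 0.74512977]
top (array([[483.77502414,   0.        , 311.32287134],
       [  0.        , 483.77502414, 235.14431805],
       [  0.        ,   0.        ,   1.        ]]), array([-0.03279365,  0.        ,  0.        ,  0.        ,  0.        ]), array([[ 0.01291616, -0.99987516, -0.00910162],
       [-0.995824  , -0.01204006, -0.09049645],
       [ 0.09037557,  0.01023247, -0.99585519]]), array([-0.01850875,  0.61061669,  1.35004234])) [ 0.48629497 -0.02496885  1.39953685]
```

View pics/s0.png

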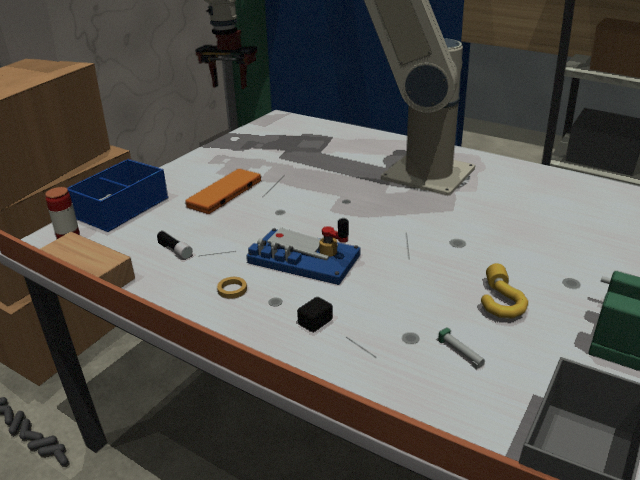

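View pics/t0.png

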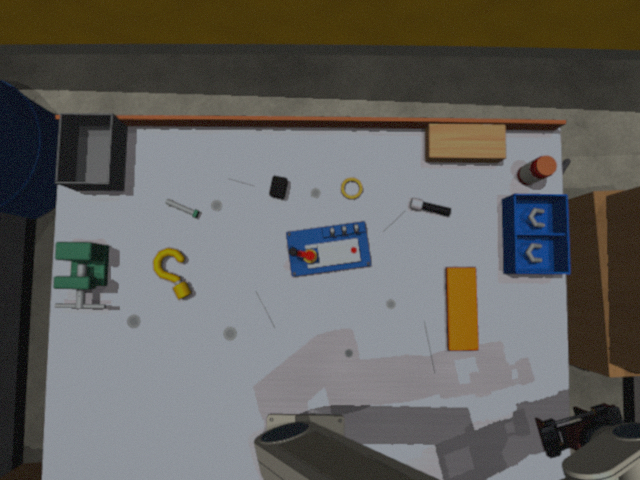

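The stand is at about (330,250) in the top view. The boss is at its left end, the red press dot at about (353,250) and the knob at about (295,253). Next I take enlarged crops.

Run:
```python
from h import *
snap("scene","s1.png",(235,205,375,290),5.7); snap("top","t1.png",(280,215,380,285),8)
```

```text
(no output)
```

View pics/s1.png

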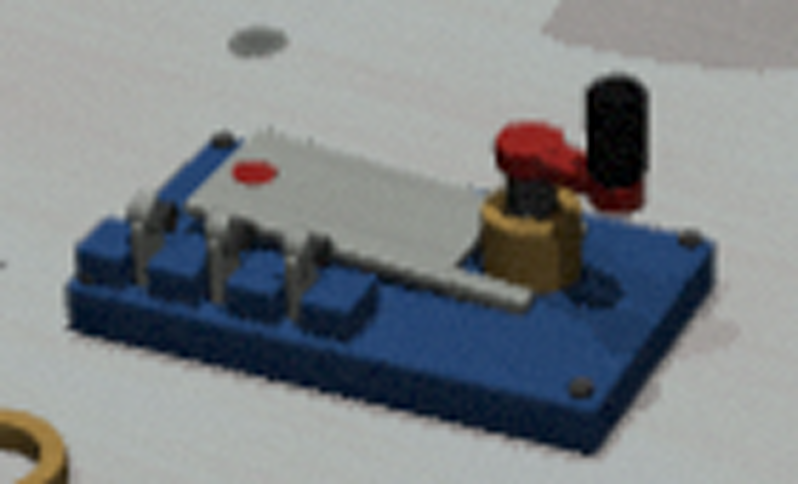

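View pics/t1.png

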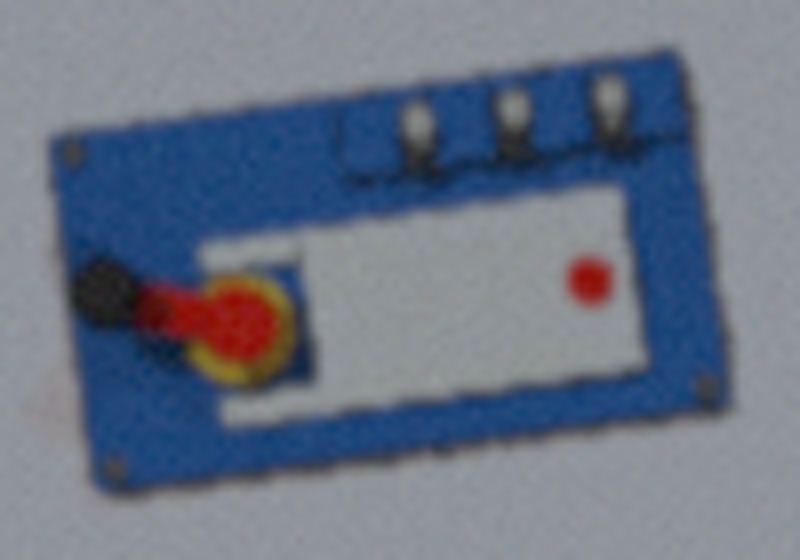

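Run:
```python
from h import *
T=lambda x,y:((x+.5)/8-.5+280,(y+.5)/8-.5+215); S=lambda x,y:((x+.5)/5.7-.5+235,(y+.5)/5.7-.5+205)
cs=[at_z("top",T(*p),.024) for p in((52,135),(675,50),(730,410),(100,490))]
c=np.array(cs); print("corners",c[:,:2]*1000, [np.linalg.norm(c[i]-c[(i+1)%4])*1000 for i in range(4)],"centre",c.mean(0))
ey=(c[0]+c[3]-c[1]-c[2])[:2]; print("stand y heading",np.degrees(np.arctan2(ey[1],ey[0])))
for n,t,s,z in(("dot",(590,282),(255,173),.041),("hub",(243,318),(530,138),.086),("knobtop",(105,290),(618,84),.125)):
    a=at_z("top",T(*t),z);b=at_z("scene",S(*s),z)
    print(n,a[:2]*1000,b[:2]*1000,(a-b)[:2]*1000)
```

```text
corners [[ 620.89401226   61.51416166]
 [ 654.11948646 -160.84089428]
 [ 525.79822575 -180.75567762]
 [ 494.69302298   42.27754095]] [np.float64(224.8237154712792), np.float64(129.85740081748574), np.float64(225.19180762857135), np.float64(127.65867487407984)] centre [ 0.57387619 -0.05945122  0.024     ]
stand y heading 98.21880790984176
dot [ 569.61722123 -129.56078082] [ 570.08552045 -127.45522775] [-0.46829922 -2.10555307]
hub [553.16671554  -8.38380966] [554.27753198  -3.81369417] [-1.11081644 -4.5701155 ]
knobtop [559.85295901  36.76639931] [559.85607712  39.38310869] [-0.00311811 -2.61670938]
```

Request:
apply_moves:
  commands:
    - {"linear":[20.57,-13.89,4.1],"yaw":0,"jaw":0}
    - {"linear":[20.57,-13.89,4.1],"yaw":0,"jaw":0}
    - {"linear":[20.57,-13.89,4.1],"yaw":0,"jaw":0}
    - {"linear":[20.57,-13.89,4.1],"yaw":0,"jaw":0}
    - {"linear":[20.57,-13.89,4.1],"yaw":0,"jaw":0}
    - {"linear":[20.57,-13.89,4.1],"yaw":0,"jaw":0}
    - {"linear":[20.57,-13.89,4.1],"yaw":0,"jaw":0}
    - {"linear":[20.57,-13.89,4.1],"yaw":0,"jaw":0}
    - {"linear":[20.57,-13.89,4.1],"yaw":0,"jaw":0}
    - {"linear":[20.57,-13.89,4.1],"yaw":0,"jaw":0}
    - {"linear":[20.57,-13.89,4.1],"yaw":0,"jaw":0}
    - {"linear":[20.57,-13.89,4.1],"yaw":0,"jaw":0}
    - {"linear":[20.57,-13.89,4.1],"yaw":0,"jaw":0}
    - {"linear":[20.57,-13.89,4.1],"yaw":0,"jaw":0}
    - {"linear":[20.57,-13.89,4.1],"yaw":0,"jaw":0}
    - {"linear":[20.57,-13.89,4.1],"yaw":0,"jaw":0}
    - {"linear":[20.57,-13.89,4.1],"yaw":0,"jaw":0}
    - {"linear":[20.57,-13.89,4.1],"yaw":0,"jaw":0}
    - {"linear":[20.57,-13.89,4.1],"yaw":0,"jaw":0}
    - {"linear":[20.57,-13.89,4.1],"yaw":0,"jaw":0}

```text
time: 1.87
tool_pos: [0.5692, -0.1302, 0.1009]
orientation: [[0.964, 0.268, -0.0], [0.268, -0.964, -0.0], [-0.0, 0.0, -1.0]]
ft_force: [0.2, -0.1, -0.1]
width: 0.001
grip_force: 0.0
```

Request:
apply_moves:
  commands:
    - {"linear":[0,0,0.8],"yaw":0,"jaw":0}
    - {"linear":[0,0,1.4],"yaw":0,"jaw":0}
    - {"linear":[0,0,1.5],"yaw":0,"jaw":0}
    - {"linear":[0,0,1.6],"yaw":0,"jaw":0}
    - {"linear":[0,0,1.7],"yaw":0,"jaw":0}
    - {"linear":[0,0,1.8],"yaw":0,"jaw":0}
    - {"linear":[0,0,1.9],"yaw":0,"jaw":0}
    - {"linear":[0,0,2.0],"yaw":0,"jaw":0}
    - {"linear":[0,0,2.1],"yaw":0,"jaw":0}
    - {"linear":[0,0,2.16],"yaw":0,"jaw":0}
    - {"linear":[0,0,2.16],"yaw":0,"jaw":0}
    - {"linear":[0,0,2.16],"yaw":0,"jaw":0}

```text
time: 2.87
tool_pos: [0.57, -0.1288, 0.0466]
orientation: [[0.963, 0.27, -0.0], [0.27, -0.963, 0.0], [-0.0, -0.0, -1.0]]
ft_force: [-0.4, 0.6, -0.2]
width: 0.0008
grip_force: 0.0
```

Request:
apply_moves:
  commands:
    - {"linear":[0,0,0.04],"yaw":0,"jaw":0}
    - {"linear":[0,0,0.08],"yaw":0,"jaw":0}
    - {"linear":[0,0,0.12],"yaw":0,"jaw":0}
    - {"linear":[0,0,0.12],"yaw":0,"jaw":0}
    - {"linear":[0,0,0.12],"yaw":0,"jaw":0}

```text
time: 3.28
tool_pos: [0.57, -0.1289, 0.0436]
orientation: [[0.963, 0.269, -0.0], [0.269, -0.963, 0.0], [-0.0, -0.0, -1.0]]
ft_force: [0.8, 0.6, -0.4]
width: 0.0007
grip_force: 0.0
```

Run:
```python
from h import *
snap("scene","s2.png",(225,165,375,290),5)
```

```text
(no output)
```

View pics/s2.png

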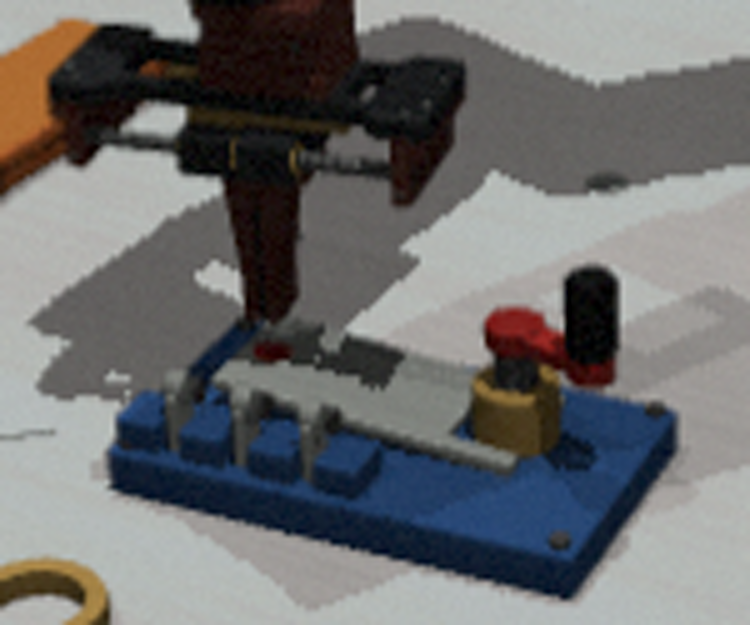

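Run:
```python
from h import *
s=env.read_state(); p=s["tool_pos"]; print(s["joints"],p)
for z in(.0,.017): print(z,(proj("scene",[p-[0,0,z]])[0]-[225,165]+.5)*5-.5)
```

```text
[-1.39069481e+01  3.36237696e+01  1.03582468e+02 -3.83397944e-05
  4.27940651e+01  6.04612847e+01] [ 0.57009107 -0.12889745  0.04367265]
0.0 [270.77236684 345.97535808]
0.017 [272.94824686 377.11328793]
```

Run:
```python
from h import *
p=np.array([.1682939,-.60137683,.20249936]); y=np.array([.2694,-.963,0])
for z in(0,.017):
  for s in(-.044,.044): print(z,s,proj("scene",[p+s*y-[0,0,z]])[0])
im=cv2.imread("pics/s0.png")[30:100,180:270]; cv2.imwrite("pics/s0c.png",cv2.resize(im,None,fx=6,fy=6,interpolation=cv2.INTER_CUBIC))
```

```text
0 -0.044 [242.15379691  93.69183275]
0 0.044 [216.35434897  92.12620352]
0.017 -0.044 [242.60513391  98.99881433]
0.017 0.044 [216.90045819  97.35714414]
```

View pics/s0c.png

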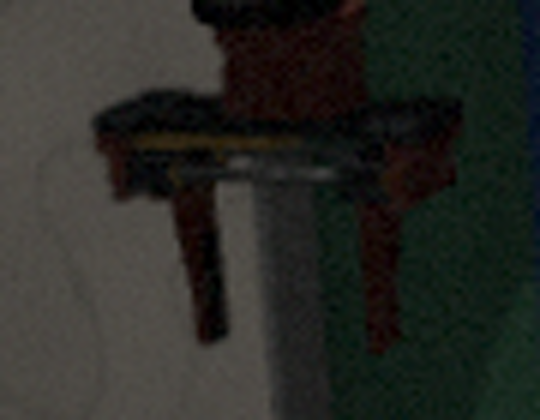

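Run:
```python
from h import *
p=np.array([.1682939,-.60137683,.20249936]); y=np.array([.2694,-.963,0])
for z in(.06,.1):
  for s in(-.089,.089): print(z,s,(proj("top",[p+s*y+[0,0,z]])[0]-[520,380])*5)
im=cv2.imread("pics/t0.png")[380:480,520:640]; cv2.imwrite("pics/t0c.png",np.clip(cv2.resize(im,None,fx=5,fy=5,interpolation=cv2.INTER_CUBIC)*2.,0,255))
```

```text
0.06 -0.089 [ 38.74781441 254.96134547]
0.06 0.089 [403.81121737 149.48633782]
0.1 -0.089 [ 77.77514662 282.84324962]
0.1 0.089 [455.63700328 173.14949944][ WARN:0@0.632] global loadsave.cpp:1063 imwrite_ Unsupported depth image for selected encoder is fallbacked to CV_8U.
```

View pics/t0c.png

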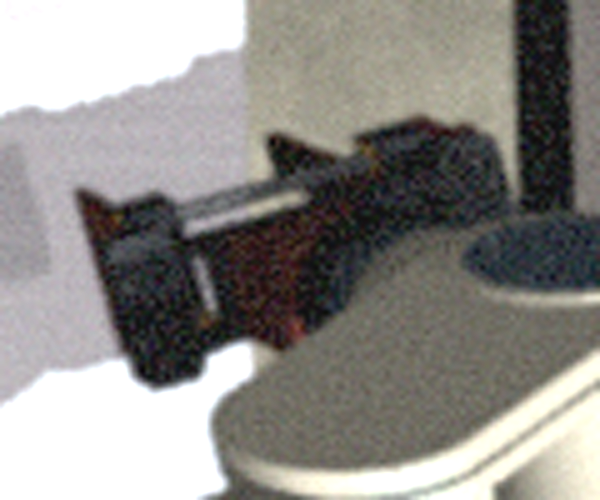

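The gripper tips appear about 33 mm higher than the reported TCP implies in both views (tips seen at about (215,87) and (244,87) in the scene picture, against rows 97–99 predicted). The plate is untouched, so I go down gently and calibrate the height by contact.

Request:
apply_moves:
  commands:
    - {"linear":[0,0,0.2],"yaw":0,"jaw":0}
    - {"linear":[0,0,0.4],"yaw":0,"jaw":0}
    - {"linear":[0,0,0.48],"yaw":0,"jaw":0}
    - {"linear":[0,0,0.56],"yaw":0,"jaw":0}
    - {"linear":[0,0,0.56],"yaw":0,"jaw":0}
    - {"linear":[0,0,0.56],"yaw":0,"jaw":0}

```text
time: 3.83
tool_pos: [0.57, -0.1289, 0.0294]
orientation: [[0.963, 0.269, -0.0], [0.269, -0.963, 0.0], [-0.0, -0.0, -1.0]]
ft_force: [0.4, 0.2, -0.0]
width: 0.0004
grip_force: 0.0
```

Request:
apply_moves:
  commands:
    - {"linear":[0,0,0.04],"yaw":0,"jaw":0}
    - {"linear":[0,0,0.08],"yaw":0,"jaw":0}
    - {"linear":[0,0,0.08],"yaw":0,"jaw":0}
    - {"linear":[0,0,0.08],"yaw":0,"jaw":0}

```text
time: 4.17
tool_pos: [0.5701, -0.1289, 0.0277]
orientation: [[0.963, 0.269, 0.0], [0.269, -0.963, -0.0], [0.0, 0.0, -1.0]]
ft_force: [0.1, -0.2, -0.8]
width: 0.0006
grip_force: 0.0
```

Request:
apply_moves:
  commands:
    - {"linear":[0,0,0.04],"yaw":0,"jaw":0}
    - {"linear":[0,0,0.08],"yaw":0,"jaw":0}
    - {"linear":[0,0,0.12],"yaw":0,"jaw":0}
    - {"linear":[0,0,0.12],"yaw":0,"jaw":0}

```text
time: 4.5
tool_pos: [0.5699, -0.1289, 0.0244]
orientation: [[0.963, 0.269, -0.0], [0.269, -0.963, 0.0], [-0.0, -0.0, -1.0]]
ft_force: [-0.4, 0.3, -0.3]
width: 0.0002
grip_force: 0.0
```

Request:
apply_moves:
  commands:
    - {"linear":[0,0,0.04],"yaw":0,"jaw":0}
    - {"linear":[0,0,0.08],"yaw":0,"jaw":0}
    - {"linear":[0,0,0.12],"yaw":0,"jaw":0}
    - {"linear":[0,0,0.12],"yaw":0,"jaw":0}

```text
time: 4.83
tool_pos: [0.5702, -0.129, 0.0217]
orientation: [[0.963, 0.269, 0.0], [0.269, -0.963, -0.0], [0.0, 0.0, -1.0]]
ft_force: [-1.0, -0.1, 2.5]
width: 0.0005
grip_force: 1.1
```

Request:
apply_moves:
  commands:
    - {"linear":[0,0,0.04],"yaw":0,"jaw":0}
    - {"linear":[0,0,0.08],"yaw":0,"jaw":0}
    - {"linear":[0,0,0.12],"yaw":0,"jaw":0}
    - {"linear":[0,0,0.16],"yaw":0,"jaw":0}
    - {"linear":[0,0,0.2],"yaw":0,"jaw":0}
    - {"linear":[0,0,0.2],"yaw":0,"jaw":0}

```text
time: 5.33
tool_pos: [0.5702, -0.1291, 0.0166]
orientation: [[0.963, 0.269, 0.0], [0.269, -0.963, -0.0], [0.0, 0.0, -1.0]]
ft_force: [0.1, -1.6, 3.0]
width: 0.0004
grip_force: 1.4
```

Request:
apply_moves:
  commands:
    - {"linear":[0,0,0.04],"yaw":0,"jaw":0}
    - {"linear":[0,0,0.08],"yaw":0,"jaw":0}
    - {"linear":[0,0,0.12],"yaw":0,"jaw":0}
    - {"linear":[0,0,0.12],"yaw":0,"jaw":0}

```text
time: 5.67
tool_pos: [0.5702, -0.129, 0.0135]
orientation: [[0.963, 0.269, 0.0], [0.269, -0.963, -0.0], [0.0, 0.0, -1.0]]
ft_force: [0.7, -1.0, 2.7]
width: 0.0004
grip_force: 1.3
```

Request:
apply_moves:
  commands:
    - {"linear":[0,0,0.04],"yaw":0,"jaw":0}
    - {"linear":[0,0,0.08],"yaw":0,"jaw":0}
    - {"linear":[0,0,0.12],"yaw":0,"jaw":0}
    - {"linear":[0,0,0.12],"yaw":0,"jaw":0}

```text
time: 6.0
tool_pos: [0.5702, -0.129, 0.0109]
orientation: [[0.963, 0.269, 0.0], [0.269, -0.963, -0.0], [0.0, 0.0, -1.0]]
ft_force: [-0.9, -3.1, 5.8]
width: 0.0003
grip_force: 3.0
```

Request:
apply_moves:
  commands:
    - {"linear":[0,0,0.04],"yaw":0,"jaw":0}
    - {"linear":[0,0,0.08],"yaw":0,"jaw":0}
    - {"linear":[0,0,0.08],"yaw":0,"jaw":0}

```text
time: 6.25
tool_pos: [0.5704, -0.129, 0.0107]
orientation: [[0.963, 0.269, 0.0], [0.269, -0.963, -0.0], [0.0, 0.0, -1.0]]
ft_force: [-6.9, -1.3, 25.6]
width: 0.0005
grip_force: 12.6
```

Request:
apply_moves:
  commands:
    - {"linear":[0,0,-1],"yaw":0,"jaw":0}
    - {"linear":[0,0,-2.5],"yaw":0,"jaw":0}
    - {"linear":[0,0,-4],"yaw":0,"jaw":0}
    - {"linear":[0,0,-4.9],"yaw":0,"jaw":0}
    - {"linear":[1.4,-6.54,-4.9],"yaw":0,"jaw":80}
    - {"linear":[1.4,-6.54,-4.9],"yaw":0,"jaw":80}
    - {"linear":[1.4,-6.54,-4.9],"yaw":0,"jaw":80}
    - {"linear":[1.4,-6.54,-4.9],"yaw":0,"jaw":80}
    - {"linear":[1.4,-6.54,-4.9],"yaw":0,"jaw":80}
    - {"linear":[1.4,-6.54,-4.9],"yaw":0,"jaw":80}
    - {"linear":[1.4,-6.54,-4.9],"yaw":0,"jaw":80}
    - {"linear":[1.4,-6.54,-4.9],"yaw":0,"jaw":80}

```text
time: 7.25
tool_pos: [0.5595, 0.0371, 0.1308]
orientation: [[0.963, 0.269, -0.001], [0.269, -0.963, 0.0], [-0.001, -0.0, -1.0]]
ft_force: [0.5, -0.8, -0.1]
width: 0.05
grip_force: 0.0
```

Run:
```python
from h import *
snap("scene","s3.png",(225,145,385,290),5)
p=env.read_state()["tool_pos"];print(p)
y=np.array([.2694,-.963,0])
for s in(-.04,.04):print((proj("scene",[p+s*y+[0,0,.0193]])[0]-[225,145]+.5)*5-.5)
```

```text
[0.55965404 0.03681913 0.13089078]
[678.6857408  331.43576148]
[496.33202135 309.00675782]
```

View pics/s3.png

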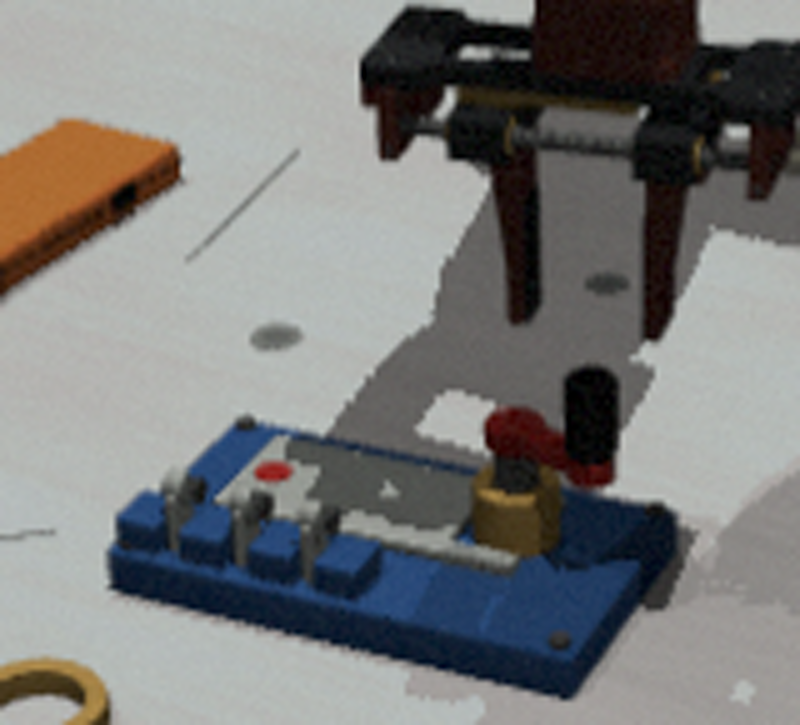

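Request:
apply_moves:
  commands:
    - {"linear":[0.03,-0.04,1],"yaw":0,"jaw":60}
    - {"linear":[0.03,-0.04,2],"yaw":0,"jaw":60}
    - {"linear":[0.03,-0.04,2.24],"yaw":0,"jaw":60}
    - {"linear":[0.03,-0.04,2.24],"yaw":0,"jaw":60}
    - {"linear":[0.03,-0.04,2.24],"yaw":0,"jaw":60}
    - {"linear":[0.03,-0.04,2.24],"yaw":0,"jaw":10}
    - {"linear":[0.03,-0.04,2.24],"yaw":0,"jaw":10}
    - {"linear":[0.03,-0.04,2.24],"yaw":0,"jaw":10}
    - {"linear":[0.03,-0.04,2.24],"yaw":0,"jaw":10}
    - {"linear":[0.03,-0.04,2.24],"yaw":0,"jaw":10}
    - {"linear":[0.03,-0.04,2.24],"yaw":0,"jaw":10}
    - {"linear":[0.03,-0.04,2.24],"yaw":0,"jaw":10}
    - {"linear":[0.03,-0.04,2.24],"yaw":0,"jaw":10}
  newtons: 15

```text
time: 8.38
tool_pos: [0.5602, 0.0388, 0.0753]
orientation: [[0.963, 0.27, -0.0], [0.27, -0.963, -0.0], [-0.0, 0.0, -1.0]]
ft_force: [-0.1, -3.8, 1.8]
width: 0.0238
grip_force: 15.0
```

```bash
cat > arc.py <<'E'
import sys,json
from h import *
cx,cy,a0,a1,st=map(float,sys.argv[1:6])  # mm, deg; rows relative to commanded start at angle a0
n=int(np.ceil(abs(a1-a0)/st))
for a in np.linspace(a0,a1,n+1)[1:]:
    d=45*np.array([np.cos(np.radians(a))-np.cos(np.radians(a0)),np.sin(np.radians(a))-np.sin(np.radians(a0))])
    print(round(float(.963*d[0]+.2695*d[1])/25,2),round(float(.2695*d[0]-.963*d[1])/25,2),end=" | ")
print()
E
python3 arc.py 0 0 81.7 111.7 5
```

```text
-0.15 -0.06 | -0.3 -0.1 | -0.45 -0.13 | -0.61 -0.15 | -0.76 -0.15 | -0.92 -0.14 |
```

Request:
apply_moves:
  commands:
    - {"linear":[-0.15,-0.06,0],"yaw":0,"jaw":10}
    - {"linear":[-0.3,-0.1,0],"yaw":0,"jaw":10}
    - {"linear":[-0.45,-0.13,0],"yaw":0,"jaw":10}
    - {"linear":[-0.61,-0.15,0],"yaw":0,"jaw":10}
    - {"linear":[-0.76,-0.15,0],"yaw":0,"jaw":10}
    - {"linear":[-0.92,-0.14,0],"yaw":0,"jaw":10}
    - {"linear":[-0.92,-0.14,0],"yaw":0,"jaw":10}
    - {"linear":[-0.92,-0.14,0],"yaw":0,"jaw":10}

```text
time: 9.05
tool_pos: [0.5372, 0.0358, 0.0754]
orientation: [[0.963, 0.27, 0.001], [0.27, -0.963, -0.001], [0.001, 0.001, -1.0]]
ft_force: [1.3, -5.8, 0.5]
width: 0.0237
grip_force: 15.0
```

```bash
python3 - <<'E'
from h import *
s=env.read_state(); print(s["tool_pos"]*1000,s["ft_force"],s["width"])
p=s["tool_pos"]*1000; print(np.hypot(*(p[:2]-[553.7,-6.1])),np.degrees(np.arctan2(p[1]+6.1,p[0]-553.7)))
E
python3 arc.py 0 0 111.7 141.7 5
```

```text
[537.16601769  35.83659883  75.37526595] [ 1.29920754 -5.81090587  0.5436132 ] 0.023663030211864836
45.07827517042228 111.51740381254014
-0.16 0.02 | -0.31 0.06 | -0.46 0.11 | -0.6 0.17 | -0.74 0.25 | -0.87 0.33 |
```

Request:
apply_moves:
  commands:
    - {"linear":[-0.16,0.04,0],"yaw":0,"jaw":10}
    - {"linear":[-0.31,0.08,0],"yaw":0,"jaw":10}
    - {"linear":[-0.46,0.13,0],"yaw":0,"jaw":10}
    - {"linear":[-0.6,0.19,0],"yaw":0,"jaw":10}
    - {"linear":[-0.6,0.19,0],"yaw":0,"jaw":10}
    - {"linear":[-0.6,0.19,0],"yaw":0,"jaw":10}

```text
time: 9.55
tool_pos: [0.5239, 0.0273, 0.0753]
orientation: [[0.963, 0.269, 0.001], [0.269, -0.963, -0.0], [0.0, 0.0, -1.0]]
ft_force: [3.7, -3.8, 2.5]
width: 0.0237
grip_force: 15.0
```

```bash
cat > st.py <<'E'
from h import *
s=env.read_state(); p=s["tool_pos"]*1000; f=s["ft_force"]
c=np.array([553.7,-6.6]); a=np.arctan2(p[1]-c[1],p[0]-c[0])
er=np.array([np.cos(a),np.sin(a)]); et=np.array([-er[1],er[0]])
print(s["time"],p,"r",np.hypot(*(p[:2]-c)),"ang",np.degrees(a),"Fr",f[:2]@er,"Ft",f[:2]@et,"Fz",f[2],s["width"])
d=viewer.snapshot("scene"); im=d["color"].astype(int)
m=(im[:,:,0]>90)&(im[:,:,1]<60)&(im[:,:,2]<60); m[:205]=0; m[270:]=0; m[:,:300]=0; m[:,375:]=0
v,u=np.nonzero(m); print("red crank px",len(v),u.mean(),v.mean(),u.min(),v.min())
cv2.imwrite("pics/last.png",cv2.resize(d["color"][205:290,235:375,::-1],None,fx=5.5,fy=5.5,interpolation=cv2.INTER_CUBIC))
E
python3 st.py; python3 arc.py 0 0 131.7 156.7 5
```

```text
9.55 [523.93271615  27.3174775   75.33705496] r 45.12744693935496 ang 131.27143426469792 Fr -5.293582223909814 Ft -0.27694782805200413 Fz 2.512542840345132 0.02368693317838369
red crank px 71 330.28169014084506 229.6056338028169 322 228
-0.14 0.08 | -0.27 0.16 | -0.39 0.26 | -0.51 0.37 | -0.61 0.49 |
```

Request:
apply_moves:
  commands:
    - {"linear":[-0.12,0.09,0],"yaw":0,"jaw":10}
    - {"linear":[-0.25,0.17,0],"yaw":0,"jaw":10}
    - {"linear":[-0.25,0.17,0],"yaw":0,"jaw":10}
    - {"linear":[-0.25,0.17,0],"yaw":0,"jaw":10}

```text
time: 9.93
tool_pos: [0.5188, 0.0216, 0.0752]
orientation: [[0.963, 0.269, -0.0], [0.269, -0.963, -0.0], [-0.0, 0.0, -1.0]]
ft_force: [0.8, -3.1, 1.3]
width: 0.0235
grip_force: 15.0
```

```bash
python3 st.py; python3 arc.py 0 0 141.7 151.7 5
```

```text
9.9333 [518.76253722  21.57879738  75.24267874] r 44.88508579907278 ang 141.11210115274417 Fr -2.5488866549364593 Ft 1.9122969079752687 Fz 1.3031279569162812 0.02351886924757497
red crank px 76 330.1578947368421 229.19736842105263 322 227
-0.12 0.1 | -0.24 0.21 |
```

Request:
apply_moves:
  commands:
    - {"linear":[-0.12,0.1,0],"yaw":0,"jaw":10}
    - {"linear":[-0.24,0.21,0],"yaw":0,"jaw":10}
    - {"linear":[-0.24,0.21,0],"yaw":0,"jaw":10}
    - {"linear":[-0.24,0.21,0],"yaw":0,"jaw":10}

```text
time: 10.32
tool_pos: [0.5145, 0.0149, 0.0752]
orientation: [[0.963, 0.269, -0.0], [0.269, -0.963, -0.0], [-0.0, 0.0, -1.0]]
ft_force: [2.2, -2.7, 2.1]
width: 0.0236
grip_force: 15.0
```

```bash
python3 st.py; python3 arc.py 0 0 151.7 161.7 5;python3 arc.py 0 0 161.7 171.7 5
```

```text
10.3167 [514.48665031  14.89470744  75.18709772] r 44.718108659472115 ang 151.2707509667726 Fr -3.209702126697314 Ft 1.3399051766321122 Fz 2.141051744814515 0.02361613253733567
red crank px 76 330.1842105263158 228.73684210526315 322 225
-0.1 0.12 | -0.2 0.24 | 
-0.08 0.13 | -0.15 0.27 |
```

Request:
apply_moves:
  commands:
    - {"linear":[-0.1,0.12,0],"yaw":0,"jaw":10}
    - {"linear":[-0.2,0.24,0],"yaw":0,"jaw":10}
    - {"linear":[-0.2,0.24,0],"yaw":0,"jaw":10}
    - {"linear":[-0.2,0.24,0],"yaw":0,"jaw":10}

```text
time: 10.7
tool_pos: [0.5115, 0.0077, 0.0752]
orientation: [[0.963, 0.269, 0.0], [0.269, -0.963, -0.0], [-0.0, 0.0, -1.0]]
ft_force: [3.0, -2.0, 2.1]
width: 0.0239
grip_force: 15.0
```

```bash
python3 st.py
```

```text
10.7 [511.48646118   7.73260969  75.24495066] r 44.580338267153266 ang 161.246295204008 Fr -3.4956924236937725 Ft 0.9665398330036518 Fz 2.0625767353299267 0.023855710300938998
red crank px 80 329.8 228.4125 322 224
```

Request:
apply_moves:
  commands:
    - {"linear":[-0.08,0.13,0],"yaw":0,"jaw":10}
    - {"linear":[-0.15,0.27,0],"yaw":0,"jaw":10}
    - {"linear":[-0.15,0.27,0],"yaw":0,"jaw":10}
    - {"linear":[-0.15,0.27,0],"yaw":0,"jaw":10}

```text
time: 11.08
tool_pos: [0.5097, 0.0003, 0.0751]
orientation: [[0.963, 0.269, 0.0], [0.269, -0.963, -0.0], [0.0, 0.0, -1.0]]
ft_force: [4.5, -1.5, 0.4]
width: 0.0237
grip_force: 15.0
```

```bash
python3 st.py; python3 arc.py 0 0 171.7 181.7 5;python3 arc.py 0 0 181.7 191.7 5
```

```text
11.0833 [5.09727935e+02 3.46466679e-01 7.51168372e+01] r 44.517366369194804 ang 171.02291237488356 Fr -4.650298031354945 Ft 0.7703402505697202 Fz 0.4011734269245244 0.02372692988758506
red crank px 85 329.61176470588236 231.1764705882353 322 227
-0.06 0.15 | -0.1 0.3 | 
-0.03 0.15 | -0.05 0.31 |
```

The red pixels moved down 2.8 px between crank angles 161° and 171°, which matches the 8 mm drop at about 1.45 rad back. Now I turn forward, following the descent.

```bash
cat > fwd.py <<'E'
import sys; exec(open("st.py").read())
c=np.array([554.6,-6.5]); q=p[:2]-c; a0=np.degrees(np.arctan2(q[1],q[0])); a1=float(sys.argv[1]); st=float(sys.argv[2])
R=s["orientation"]
print("a0",a0,"r",np.hypot(*q))
n=int(np.ceil(((a0-a1)%360)/st)); tot=(a0-a1)%360
out=[]
for i in range(1,n+1):
    a=np.radians(a0-tot*i/n); d=np.append(c+45*np.array([np.cos(a),np.sin(a)])-p[:2],-8*tot*i/n/360)
    out.append([round(float(v),2) for v in R.T@d/25])
print(out)
E
python3 fwd.py 85 5
```

```text
11.1333 [5.09731671e+02 4.02710532e-01 7.51110277e+01] r 44.52248803292952 ang 170.95066883948274 Fr -4.305435602198917 Ft 0.9657584685804462 Fz -0.08503980534906463 0.024004967283167797
red crank px 85 329.52941176470586 231.2 322 227
a0 171.2539741685334 r 45.396193577944835
[[0.08, -0.13, 0.0], [0.16, -0.26, 0.01], [0.25, -0.38, 0.01], [0.35, -0.49, 0.02], [0.46, -0.6, 0.02], [0.57, -0.69, 0.03], [0.7, -0.78, 0.03], [0.83, -0.85, 0.03], [0.97, -0.91, 0.04], [1.11, -0.97, 0.04], [1.25, -1.01, 0.05], [1.4, -1.03, 0.05], [1.55, -1.05, 0.06], [1.7, -1.05, 0.06], [1.85, -1.04, 0.06], [2.0, -1.02, 0.07], [2.15, -0.98, 0.07], [2.29, -0.94, 0.08]]
```

Request:
apply_moves:
  commands:
    - {"linear":[0.08,-0.13,0],"yaw":0,"jaw":10}
    - {"linear":[0.16,-0.26,0.01],"yaw":0,"jaw":10}
    - {"linear":[0.25,-0.38,0.01],"yaw":0,"jaw":10}
    - {"linear":[0.35,-0.49,0.02],"yaw":0,"jaw":10}
    - {"linear":[0.46,-0.6,0.02],"yaw":0,"jaw":10}
    - {"linear":[0.57,-0.69,0.03],"yaw":0,"jaw":10}
    - {"linear":[0.7,-0.78,0.03],"yaw":0,"jaw":10}
    - {"linear":[0.83,-0.85,0.03],"yaw":0,"jaw":10}
    - {"linear":[0.97,-0.91,0.04],"yaw":0,"jaw":10}
    - {"linear":[1.11,-0.97,0.04],"yaw":0,"jaw":10}
    - {"linear":[1.25,-1.01,0.05],"yaw":0,"jaw":10}
    - {"linear":[1.4,-1.03,0.05],"yaw":0,"jaw":10}
    - {"linear":[1.4,-1.03,0.05],"yaw":0,"jaw":10}
    - {"linear":[1.4,-1.03,0.05],"yaw":0,"jaw":10}

```text
time: 12.35
tool_pos: [0.5369, 0.0354, 0.0739]
orientation: [[0.963, 0.269, 0.001], [0.269, -0.963, 0.001], [0.001, -0.001, -1.0]]
ft_force: [2.3, 0.8, -0.5]
width: 0.0236
grip_force: 15.0
```

```bash
python3 fwd.py 25 5
```

```text
12.35 [536.85191844  35.36288079  73.92614676] r 45.21881485487174 ang 111.87544278607258 Fr -0.09374834833748602 Ft -2.4260790511972212 Fz -0.514926841812188 0.023577399534762716
red crank px 22 330.77272727272725 234.9090909090909 325 234
a0 112.97487962390215 r 45.469717258123055
[[0.16, 0.01, 0.0], [0.31, 0.01, 0.01], [0.46, 0.02, 0.01], [0.61, 0.04, 0.02], [0.76, 0.08, 0.02], [0.91, 0.13, 0.03], [1.05, 0.2, 0.03], [1.18, 0.27, 0.04], [1.31, 0.36, 0.04], [1.43, 0.46, 0.04], [1.54, 0.56, 0.05], [1.64, 0.68, 0.05], [1.73, 0.8, 0.06], [1.81, 0.93, 0.06], [1.88, 1.07, 0.07], [1.93, 1.21, 0.07], [1.98, 1.36, 0.07], [2.01, 1.51, 0.08]]
```

Request:
apply_moves:
  commands:
    - {"linear":[0.16,0.01,0],"yaw":0,"jaw":10}
    - {"linear":[0.31,0.01,0.01],"yaw":0,"jaw":10}
    - {"linear":[0.46,0.02,0.01],"yaw":0,"jaw":10}
    - {"linear":[0.61,0.04,0.02],"yaw":0,"jaw":10}
    - {"linear":[0.76,0.08,0.02],"yaw":0,"jaw":10}
    - {"linear":[0.91,0.13,0.03],"yaw":0,"jaw":10}
    - {"linear":[1.05,0.2,0.03],"yaw":0,"jaw":10}
    - {"linear":[1.18,0.27,0.04],"yaw":0,"jaw":10}
    - {"linear":[1.31,0.36,0.04],"yaw":0,"jaw":10}
    - {"linear":[1.43,0.46,0.04],"yaw":0,"jaw":10}
    - {"linear":[1.54,0.56,0.05],"yaw":0,"jaw":10}
    - {"linear":[1.64,0.68,0.05],"yaw":0,"jaw":10}
    - {"linear":[1.73,0.8,0.06],"yaw":0,"jaw":10}
    - {"linear":[1.81,0.93,0.06],"yaw":0,"jaw":10}
    - {"linear":[1.88,1.07,0.07],"yaw":0,"jaw":10}
    - {"linear":[1.93,1.21,0.07],"yaw":0,"jaw":10}
    - {"linear":[1.98,1.36,0.07],"yaw":0,"jaw":10}
    - {"linear":[2.01,1.51,0.08],"yaw":0,"jaw":10}
    - {"linear":[2.01,1.51,0.08],"yaw":0,"jaw":10}

```text
time: 13.98
tool_pos: [0.596, 0.011, 0.0721]
orientation: [[0.963, 0.269, 0.001], [0.269, -0.963, -0.001], [0.001, 0.001, -1.0]]
ft_force: [4.2, 0.6, -0.4]
width: 0.0234
grip_force: 15.0
```

```bash
python3 fwd.py -65 5
```

```text
13.9833 [595.95053661  10.96573435  72.12029786] r 45.75656091714764 ang 22.575183939171524 Fr 4.12573046985505 Ft -1.0432478106519856 Fz -0.40472451294603434 0.023400768535188084<string>:8: RuntimeWarning: Mean of empty slice.
  ret = ret.dtype.type(ret / rcount)
Traceback (most recent call last):
  File "fwd.py", line 1, in <module>
    import sys; exec(open("st.py").read())
                ~~~~^^^^^^^^^^^^^^^^^^^^^^
ValueError: zero-size array to reduction operation minimum which has no identity
```

```bash
sed -i 's/^v,u=np.nonzero(m); print(.*/v,u=np.nonzero(m); print("red",len(v),u.mean() if len(u) else 0,v.mean() if len(u) else 0)/' st.py; sed -i 's/554.6/554.9/' fwd.py; python3 fwd.py -65 5
```

```text
14.0333 [595.92402852  11.10258876  72.15550403] r 45.78482536106611 ang 22.746057897778037 Fr 2.9641384941302213 Ft -1.8725835800383943 Fz -0.5710542055159034 0.0236857677685914
red 0 0 0
a0 23.223201759401874 r 44.64103546224136
[[0.03, 0.15, 0.0], [0.03, 0.31, 0.01], [0.02, 0.46, 0.01], [-0.01, 0.61, 0.02], [-0.05, 0.76, 0.02], [-0.1, 0.9, 0.03], [-0.16, 1.05, 0.03], [-0.24, 1.18, 0.04], [-0.32, 1.31, 0.04], [-0.42, 1.43, 0.04], [-0.53, 1.54, 0.05], [-0.64, 1.64, 0.05], [-0.77, 1.73, 0.06], [-0.9, 1.81, 0.06], [-1.04, 1.88, 0.07], [-1.18, 1.94, 0.07], [-1.33, 1.98, 0.07], [-1.48, 2.01, 0.08]]
```

Request:
apply_moves:
  commands:
    - {"linear":[0.03,0.15,0],"yaw":0,"jaw":10}
    - {"linear":[0.03,0.31,0.01],"yaw":0,"jaw":10}
    - {"linear":[0.02,0.46,0.01],"yaw":0,"jaw":10}
    - {"linear":[-0.01,0.61,0.02],"yaw":0,"jaw":10}
    - {"linear":[-0.05,0.76,0.02],"yaw":0,"jaw":10}
    - {"linear":[-0.1,0.9,0.03],"yaw":0,"jaw":10}
    - {"linear":[-0.16,1.05,0.03],"yaw":0,"jaw":10}
    - {"linear":[-0.24,1.18,0.04],"yaw":0,"jaw":10}
    - {"linear":[-0.32,1.31,0.04],"yaw":0,"jaw":10}
    - {"linear":[-0.42,1.43,0.04],"yaw":0,"jaw":10}
    - {"linear":[-0.53,1.54,0.05],"yaw":0,"jaw":10}
    - {"linear":[-0.64,1.64,0.05],"yaw":0,"jaw":10}
    - {"linear":[-0.77,1.73,0.06],"yaw":0,"jaw":10}
    - {"linear":[-0.9,1.81,0.06],"yaw":0,"jaw":10}
    - {"linear":[-1.04,1.88,0.07],"yaw":0,"jaw":10}
    - {"linear":[-1.18,1.94,0.07],"yaw":0,"jaw":10}
    - {"linear":[-1.33,1.98,0.07],"yaw":0,"jaw":10}
    - {"linear":[-1.48,2.01,0.08],"yaw":0,"jaw":10}
    - {"linear":[-1.48,2.01,0.08],"yaw":0,"jaw":10}

```text
time: 15.67
tool_pos: [0.5715, -0.0473, 0.0697]
orientation: [[0.963, 0.27, -0.002], [0.27, -0.963, -0.001], [-0.002, 0.0, -1.0]]
ft_force: [1.4, -5.6, -1.1]
width: 0.0239
grip_force: 15.0
```

```bash
python3 fwd.py -150 5
```

```text
15.6667 [571.47220686 -47.34221942  69.69098399] r 44.44974442950073 ang -66.4326377001739 Fr 5.675024774996477 Ft -0.961651227460407 Fz -1.1226276922761893 0.023922102600161567
red 1 315.0 234.0
a0 -67.91457182486862 r 44.07635337996418
[[-0.15, 0.05, 0.0], [-0.3, 0.05, 0.01], [-0.45, 0.03, 0.01], [-0.6, 0.0, 0.02], [-0.75, -0.04, 0.02], [-0.89, -0.09, 0.03], [-1.02, -0.15, 0.03], [-1.16, -0.23, 0.04], [-1.28, -0.31, 0.04], [-1.4, -0.41, 0.05], [-1.51, -0.52, 0.05], [-1.61, -0.63, 0.05], [-1.7, -0.75, 0.06], [-1.77, -0.88, 0.06], [-1.84, -1.02, 0.07], [-1.9, -1.16, 0.07], [-1.94, -1.31, 0.08]]
```

Request:
apply_moves:
  commands:
    - {"linear":[-0.15,0.05,0],"yaw":0,"jaw":10}
    - {"linear":[-0.3,0.05,0.01],"yaw":0,"jaw":10}
    - {"linear":[-0.45,0.03,0.01],"yaw":0,"jaw":10}
    - {"linear":[-0.6,0,0.02],"yaw":0,"jaw":10}
    - {"linear":[-0.75,-0.04,0.02],"yaw":0,"jaw":10}
    - {"linear":[-0.89,-0.09,0.03],"yaw":0,"jaw":10}
    - {"linear":[-1.02,-0.15,0.03],"yaw":0,"jaw":10}
    - {"linear":[-1.16,-0.23,0.04],"yaw":0,"jaw":10}
    - {"linear":[-1.28,-0.31,0.04],"yaw":0,"jaw":10}
    - {"linear":[-1.4,-0.41,0.05],"yaw":0,"jaw":10}
    - {"linear":[-1.51,-0.52,0.05],"yaw":0,"jaw":10}
    - {"linear":[-1.61,-0.63,0.05],"yaw":0,"jaw":10}
    - {"linear":[-1.7,-0.75,0.06],"yaw":0,"jaw":10}
    - {"linear":[-1.77,-0.88,0.06],"yaw":0,"jaw":10}
    - {"linear":[-1.84,-1.02,0.07],"yaw":0,"jaw":10}
    - {"linear":[-1.9,-1.16,0.07],"yaw":0,"jaw":10}
    - {"linear":[-1.94,-1.31,0.08],"yaw":0,"jaw":10}
    - {"linear":[-1.94,-1.31,0.08],"yaw":0,"jaw":10}

```text
time: 17.22
tool_pos: [0.5152, -0.0271, 0.0674]
orientation: [[0.963, 0.27, -0.004], [0.27, -0.963, 0.001], [-0.003, -0.002, -1.0]]
ft_force: [-5.0, -1.6, 0.5]
width: 0.0237
grip_force: 15.0
```

```bash
python3 fwd.py 165.5 5
```

```text
17.2167 [515.22262191 -27.06691921  67.37070567] r 43.582145507202085 ang -151.99055779965653 Fr 5.16214961127835 Ft -0.9371665562308393 Fz 0.5496208648726024 0.023685563815569122
red 84 327.75 233.83333333333334
a0 -152.59986353476518 r 44.691078508765976
[[-0.04, -0.14, 0.0], [-0.05, -0.29, 0.01], [-0.05, -0.43, 0.01], [-0.04, -0.58, 0.02], [-0.01, -0.72, 0.02], [0.02, -0.87, 0.03], [0.07, -1.0, 0.03], [0.13, -1.14, 0.03], [0.19, -1.27, 0.04]]
```

Request:
apply_moves:
  commands:
    - {"linear":[-0.04,-0.14,0],"yaw":0,"jaw":10}
    - {"linear":[-0.05,-0.29,0.01],"yaw":0,"jaw":10}
    - {"linear":[-0.05,-0.43,0.01],"yaw":0,"jaw":10}
    - {"linear":[-0.04,-0.58,0.02],"yaw":0,"jaw":10}
    - {"linear":[-0.01,-0.72,0.02],"yaw":0,"jaw":10}
    - {"linear":[0.02,-0.87,0.03],"yaw":0,"jaw":10}
    - {"linear":[0.07,-1.0,0.03],"yaw":0,"jaw":10}
    - {"linear":[0.13,-1.14,0.03],"yaw":0,"jaw":10}
    - {"linear":[0.19,-1.27,0.04],"yaw":0,"jaw":10}
    - {"linear":[0.19,-1.27,0.04],"yaw":0,"jaw":10}
    - {"linear":[0.19,-1.27,0.04],"yaw":0,"jaw":10}
    - {"linear":[0.19,-1.27,0.04],"yaw":0,"jaw":10}
    - {"linear":[0.19,-1.27,0.04],"yaw":0,"jaw":10}
    - {"linear":[0.19,-1.27,0.04],"yaw":0,"jaw":10}

```text
time: 18.43
tool_pos: [0.5113, 0.0051, 0.0663]
orientation: [[0.963, 0.269, -0.004], [0.269, -0.963, 0.002], [-0.004, -0.003, -1.0]]
ft_force: [-4.6, 3.6, 0.2]
width: 0.0238
grip_force: 15.0
```

```bash
python3 st.py; cp pics/last.png pics/s9.png
```

```text
18.4333 [511.31061854   5.08004236  66.26767628] r 43.9691147344766 ang 164.59489761870228 Fr 5.445800826690258 Ft -2.2692055226103203 Fz 0.23113803463158977 0.023833780819846783
red 81 329.71604938271605 234.4320987654321
```

View pics/s9.png

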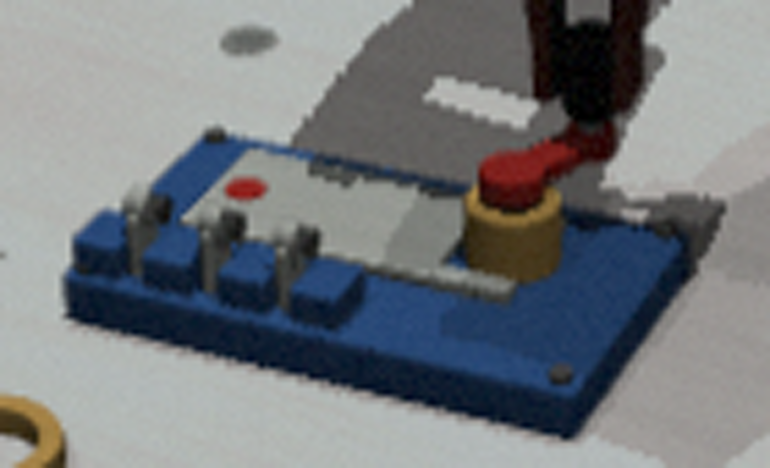

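The picture shows the red hub at about (510,180) in the crop, now just above the boss. It is 6 px lower than at the same crank angle before the drop, which is about 16 mm. The plate is flat and the knob is between the fingers.

```bash
python3 -c "
from plant import env
print(env.hand_in())"
```

```text
the job is handed in; nothing more can be done
None
```

I pressed the plate flat, turned the bolt back until it dropped at about 1.45 rad, then turned it forward one full turn (about 16 mm lower in total by camera), and handed the job in with the knob still gripped; the hand-in returned no verdict.

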